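# Gauge the bore of a tap plug in its V-cradle

## Task

The cleaned tap plug lies in the V-cradle with its cross bore turned to one side. Push its blue T-handle round, keeping the plug in the V's, until the handle and the bore stand straight up, and let go of it; only then take the pin gauge with the green band from the rack, lower it through the bore until its collar rests on the plug, and let go. Leave the red-banded pin in the rack and the other things on the bench where they are.

Things in the scene. Friction and masses are not known exactly. Their poses are not given: they have to be found in the camera images.
- v_cradle: Fixed V-cradle: aluminium base 150 x 90 x 10 mm with two white slippery PTFE jaws, each with a 90-degree V. Origin: centre of its underside, on the bench; z up, x along the groove. Jaws: x 22 to 42 and -42 to -22 mm, 64 mm wide (y), top 58 mm above the bench. Between the jaws there is only the base, so a pin can pass through the plug.
- cradle_seat (a point): Point 60 mm above the cradle's origin, where the plug's centre lies when it rests in both V's; axes as the cradle's.
- tap_plug: Loose steel tap plug, about 0.7 kg, in the V's. Origin: centre of barrel and bore. x: barrel axis (32 mm diameter, x = -46 to 46 mm). z: axis of the cross bore, 11 mm round, right through, same from both sides, so either end may be up. Starts with z 37 to 90 degrees off vertical, to either side. Turns with light friction (about 0.015 N m) and stays where left.
- plug_handle (a point): Centre of the blue T-handle, on the barrel axis 66 mm from the plug's centre, at its -x end (towards the robot), axes as the plug's. Bar 12 (x) by 10 (y) by 70 mm (z, 35 mm to either side), parallel to the bore, on a 14 mm round neck. A slow push of about 1 N near the bar's end turns the plug; a push aimed at the axis could lift it out of the V's.
- pin_rack: Fixed wooden block 50 (x) x 116 (y) x 66 mm (z) with two upright holes 14 mm in diameter at y = +29 and -29 mm, which hold the two pins by their collars. Origin: centre of its underside, on the bench.
- go_pin: Loose steel pin gauge with a GREEN band, 70 g, upright in either hole of the rack. Origin: centre of its collar's underside (66 mm above the bench at the start); z up along the pin. Below: shank 8 mm in diameter, 60 mm long, last 6 mm tapered to 4.4 mm. Above: collar 20 mm in diameter, 5 mm thick, then a grip 14 mm in diameter from 5 to 41 mm.
- go_pin_tip (a point): Lower end of the green-banded pin's shank, on its axis.
- nogo_pin: The same with a RED band and a shank 12 mm in diameter, too thick for the bore, in the rack's other hole; leave it. Origin and axes as for go_pin.
- wash_bottle: Clear wash bottle with red top, 70 x 70 x 165 mm, loose bystander. Origin: centre of its underside.
- masking_tape: Roll of cream masking tape lying flat, 68 x 68 x 19 mm, loose bystander. Origin: centre of its underside.
- tweezers: Steel tweezers, 13 x 129 x 9 mm, lying on the bench, loose bystander. Origin: centre of the underside.
- bulb: Red-brown rubber suction bulb, 72 x 45 x 44 mm, lying on the bench, loose bystander. Origin: centre of the underside.
- vial: Small capped vial, 23 mm in diameter, 52 mm tall, loose bystander. Origin: centre of its underside.

How it is judged:
By the outcome, as a careful person would: the job done as asked, in the order asked, and still so for the second after the job is handed in, with the robot touching nothing.
It also fails if it takes over 59 s, if anything falls off the work surface, if the arm or the gripper's body presses on something with over 40 N, if the wrist force passes 120 N, or if a joint passes its speed limit or range.

## Robot

A 6-joint arm with a two-finger parallel gripper is mounted at the origin on a cart in front of the work surface, level with it; the furniture and walls round the work are solid. World frame = base frame: x ahead of the robot, y to its left, z up, the work surface at z = 0. Lengths are in m, angles in rad, forces in N, time in s.
With the tool pointing down it reaches from about 0.35 to 0.775 m from the base axis. Payload 7.3 kg.
Tool frame: the origin (TCP) lies midway between the tips of the shut fingers; the grasp point (between the pads) lies 19 mm behind it; z points along the fingers, y is the direction in which the jaws open and shut (so a half turn about z gives the same grasp; the last joint's range is limited). The gripper opens to 92 mm and grips with 3 to 60 N. Pads are 19 mm wide; open, the fingers measure 130 mm over their backs; the gripper's body (75 mm by 190 mm) begins 47 mm behind the grasp point.
Start: joints at [-1.479, 0.342, 1.524, -0, 1.275, -0.146], TCP at [0.124, -0.51, 0.227] pointing down, gripper open.
Joint ranges: [-2.53, 2.53], [-0.77, 2.02], [0.04, 2.7], [-1, 4.14], [0.28, 2.66], [-3.11, 3.11]. Speed limits (rad/s): [2.57, 2.57, 3.14, 3.14, 3.14, 3.14].

## Interface

Orientations are given as a unit quaternion [w, x, y, z].
In Python, from station import manip, vision, nets gives the robot as it stands.
- The arm moves only by the shell command python3 -m creep 'ROWS'. ROWS is text: rows parted by semicolons, each of 7 numbers parted by spaces: the shift along the tool's x, y, z in mm, then the turn, a rotation vector about the tool's x, y, z in rad, then the finger opening in mm, from 0 to 91.8. A call has 1 to 20 rows; each row shifts and turns the commanded pose from where the row before left it, along the tool's axes as they then stand; what a row does not reach is not made up. A row lasts 1/12 s, in which the tool goes at most 41.7 mm and 7.16 degrees, less where a joint would pass 70% of its speed; a pose out of reach is approached as far as the arm can. A call with a gripper value outside its range is refused whole. The fingers move at their own pace and stop on an object; the grip force is fixed at half the most. Time passes only in rows, so rows that do not move let the fingers close. It gives the time, the measured TCP pose, the force and the opening at its end, in the units of the state.
- manip.get_state(): the state, without advancing time (a new reading comes with each control period).
- vision.grab_frame(name): name is "scene" or "top" or "wrist"; returns (picture, depth): 400x640x3 uint8, red, green, blue; 400x640 float32, m along the optical axis (not along the pixel's ray), 0 where there is no reading.
- vision.camera_info(name): a dict with "fx", "fy", "cx", "cy" (pixels), "distortion" ([k1, k2, p1, p2, k3] as OpenCV has them; the pictures are not rectified), "extrinsics" (4x4, takes a point from world to camera coordinates). Camera axes: x right, y down, z forward; pixel columns grow to the right and rows downward; lengths in m; the calibration is good to about 2 mm. A picture is of the moment at which its call begins: read the wrist's pose just before it. camera_info takes no time and is no camera call; for the wrist camera it gives the pose at the moment of the call.
- manip.close_job(): hands the job in, once; it reports no verdict.
Trained networks look in the newest picture that a camera, given by its name, has taken for a name from the list of things; names that differ only in an ending like _2 or _b are one class to them, and where a whole thing is asked for, a point or a joint stands for the part that bears it (a point fixed in the world has none). Each returns a list of dicts, best first, with "p" (0 to 1); they miss things now and then, are a little off and sometimes report something else, mostly with a low value. They report only what shows in the picture. A call takes as long as a camera call.
- nets.silhouettes(camera, label): "mask" (400x640 bool, what is visible of it) and "box" ([left, top, right, bottom] in pixels, round what is visible of it).
- nets.landmark_of(camera, label): "position" ([column, row] in pixels: a listed point, or the origin of a listed thing).
The state is a dict: "time": time; "joint_pos": joint angles; "joint_vel": joint speeds; "effort": joint torques, N m; "ee_pos": TCP position; "eef_rot": TCP orientation; "contact_force": force on the tool from outside, world axes, zero at the start; "torque": the same for the moment, N m; "finger_gap": finger opening in m.
Only numpy, scipy, OpenCV 4.12 (cv2) and the standard library are available. Lean on these libraries where they do the work, as an engineer would, in place of code of your own. Each camera call takes 0.05 s, during which the arm holds its last target.

## Working session

There is one attempt and no reset: what is moved stays moved. The work goes in short steps, Python scripts to look and compute and a shell command to move; the robot and the scene stay as the last step left them, time stands still between calls to the robot, and variables do not carry over. Pictures are saved under pics/ and viewed, and the job is handed in when it is done.

```bash
ls; mkdir -p pics; cat > h.py <<'E'
import numpy as np, cv2
from station import manip, vision, nets
def save(name,img): cv2.imwrite('pics/'+name,cv2.cvtColor(img,cv2.COLOR_RGB2BGR))
def K(ci): return np.array([[ci['fx'],0,ci['cx']],[0,ci['fy'],ci['cy']],[0,0,1.]]),np.array(ci['distortion'],float)
def deproj(ci,uv,d):
    k,D=K(ci); n=cv2.undistortPoints(np.array(uv,float).reshape(-1,1,2),k,D).reshape(-1,2)
    d=np.array(d,float).reshape(-1)
    pc=np.c_[n*d[:,None],d]; E=np.array(ci['extrinsics']); return (pc-E[:3,3])@E[:3,:3]
def onz(ci,uv,z):
    k,D=K(ci); n=cv2.undistortPoints(np.array(uv,float).reshape(-1,1,2),k,D).reshape(-1,2)
    E=np.array(ci['extrinsics']); R=E[:3,:3]; c=-R.T@E[:3,3]; r=np.c_[n,np.ones(len(n))]@R
    return c+r*((z-c[2])/r[:,2])[:,None]
def proj(ci,P):
    k,D=K(ci); E=np.array(ci['extrinsics'])
    return cv2.projectPoints(np.array(P,float).reshape(-1,1,3),cv2.Rodrigues(E[:3,:3])[0],E[:3,3],k,D)[0].reshape(-1,2)
E
python3 - <<'E'
from h import *
s=manip.get_state(); print(s)
for c in ('scene','top'):
    im,d=vision.grab_frame(c); save(c+'0.png',im); np.save(c+'0.npy',d)
    ci=vision.camera_info(c); print(c,ci)
    for l in ('v_cradle','tap_plug','pin_rack','go_pin','nogo_pin','plug_handle','cradle_seat','go_pin_tip','wash_bottle'):
        r=nets.landmark_of(c,l)[:2]; print(l,[(np.round(x['position'],1),round(x['p'],2)) for x in r])
E
```

```text
pics
{'time': 0.0, 'joint_pos': array([-1.47900138e+00,  3.42731578e-01,  1.52499470e+00, -2.35532012e-05,
        1.27541219e+00, -1.46026647e-01]), 'joint_vel': array([ 1.99244229e-03, -1.93380021e-03,  1.16708313e-03,  3.02163479e-04,
        9.03609136e-05,  8.38860934e-04]), 'effort': array([ 2.74768363e-04, -4.31243134e+01, -2.44217330e+01,  7.18441908e-02,
        5.60308888e-02, -1.06371911e-04]), 'ee_pos': array([ 0.12364641, -0.50981784,  0.22604816]), 'eef_rot': array([-7.72928554e-04,  9.92937733e-01,  1.18634144e-01,  9.69570309e-06]), 'contact_force': array([ 0.38425074, -0.64691733, -0.16794614]), 'torque': array([-0.0195583 ,  0.01686682, -0.02599247]), 'finger_gap': 0.0916022067373356}
scene {'fx': 482.77792979456285, 'fy': 482.77792979456285, 'cx': 322.46420024978363, 'cy': 203.5896351779702, 'distortion': array([-0.07918315,  0.        ,  0.        ,  0.        ,  0.        ]), 'extrinsics': array([[-0.5888085 , -0.80810862, -0.01627922,  0.35583842],
       [-0.48476975,  0.36918852, -0.79290487,  0.29704319],
       [ 0.64676336, -0.45897745, -0.60912795,  0.8674
[... 637 characters left out ...]
    , 0.        , 0.        ]), 'extrinsics': array([[-0.0100736 , -0.99976422, -0.01923595,  0.04651197],
       [-0.98430648,  0.0133035 , -0.17596523,  0.55260047],
       [ 0.17617965,  0.01716146, -0.98420842,  1.02745325],
       [ 0.        ,  0.        ,  0.        ,  1.        ]])}
v_cradle [(array([342.6, 199.7]), 0.57)]
tap_plug [(array([339.9, 192.2]), 0.57), (array([383.1, 154.4]), 0.27)]
pin_rack [(array([407.6, 239.9]), 0.95)]
go_pin [(array([427.2, 238.2]), 0.38)]
nogo_pin [(array([401.2, 240.1]), 0.6)]
plug_handle [(array([332.9, 227.4]), 0.75), (array([221.8, 177.4]), 0.69)]
cradle_seat [(array([338. , 193.7]), 0.8)]
go_pin_tip []
wash_bottle [(array([221.1, 175.1]), 0.93)]
```

View pics/scene0.png

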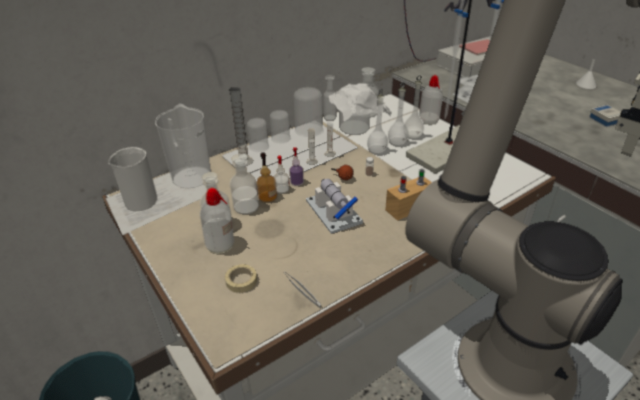

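View pics/top0.png

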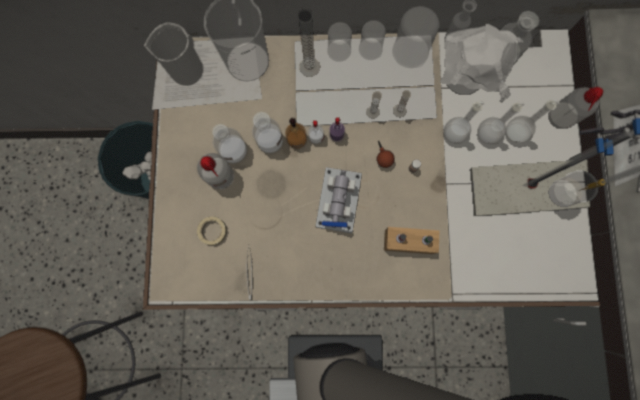

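```bash
python3 - <<'E'
import cv2
a=cv2.imread('pics/top0.png')[120:300,260:480]; cv2.imwrite('pics/top0c.png',cv2.resize(a,None,fx=3,fy=3,interpolation=2)[:600])
a=cv2.imread('pics/scene0.png')[120:280,270:470]; cv2.imwrite('pics/scene0c.png',cv2.resize(a,None,fx=3.7,fy=3.7,interpolation=2))
E
```

```text
(no output)
```

View pics/top0c.png

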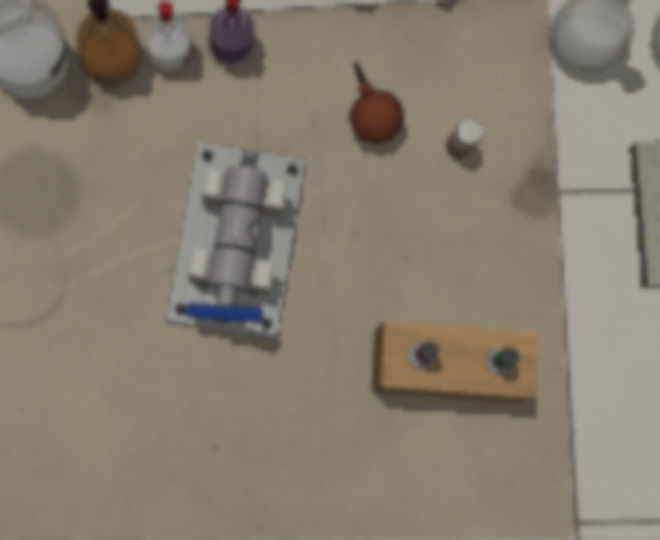

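View pics/scene0c.png

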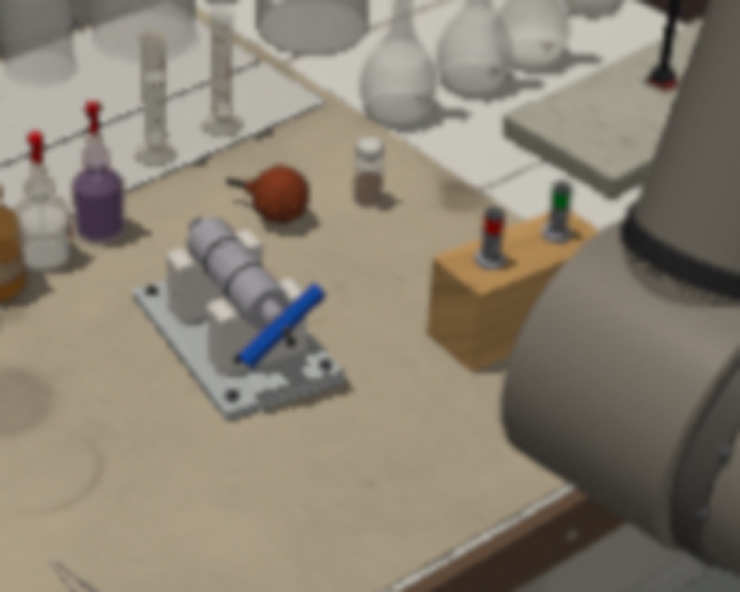

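```bash
python3 - <<'E'
from h import *
d=np.load('top0.npy'); ci=vision.camera_info('top')
for n,uv,z in [('seat',(338,193.7),.06),('plug',(339.9,192.2),.06),('cradle',(342.6,199.7),0),('handle',(332.9,226),.06),('go',(427.2,239),.107),('nogo',(402,238),.107),('rack',(407.6,239.9),0.0)]:
    print(n,onz(ci,uv,z)[0].round(4), d[int(uv[1]),int(uv[0])])
ds=np.load('scene0.npy'); cs=vision.camera_info('scene')
for n,uv,z in [('seat',(334.8,193.4),.06),('handle',(347.2,208.4),.06),('go',(421.3,181.6),.066),('nogo',(403.3,191.9),.066)]:
    print(n,onz(cs,uv,z)[0].round(4))
# blue pixels depth
import cv2
for c,cc,dd in (('top',ci,d),('scene',cs,ds)):
    im=cv2.cvtColor(cv2.imread(f'pics/{c}0.png'),cv2.COLOR_BGR2RGB).astype(int)
    m=(im[...,2]>im[...,0]+50)&(im[...,2]>80)
    m[:, :300]=0; m[:,380:]=0; m[:150]=0;m[250:]=0
    m&=dd>0
    v,u=np.nonzero(m); P=deproj(cc,np.c_[u,v],dd[m]); print(c,len(P)); print(P.mean(0),P.min(0),P.max(0))
    i=np.argsort(P[:,1]); n=max(3,len(i)//10); print(P[i[:n]].mean(0),P[i[-n:]].mean(0))
E
```

```text
seat [ 0.5673 -0.0036  0.06  ] 1.0528219
plug [ 0.5708 -0.0081  0.06  ] 1.0528725
cradle [ 0.5639 -0.016   0.    ] 1.0538502
handle [0.4921 0.0094 0.06  ] 0.0
go [ 0.4555 -0.194   0.107 ] 0.9986179
nogo [ 0.4582 -0.1397  0.107 ] 1.0015156
rack [ 0.4636 -0.1701  0.    ] 1.0402355
seat [ 0.561  -0.0075  0.06  ]
handle [0.4952 0.0055 0.06  ]
go [ 0.4617 -0.2078  0.066 ]
nogo [ 0.4571 -0.1407  0.066 ]
top 93
[0.49651981 0.00598542 0.06676964] [ 0.48871434 -0.01974694  0.04329403] [0.50372717 0.0345174  0.08654445]
[ 0.49265599 -0.01726903  0.0830498 ] [0.50079709 0.03136687 0.04810366]
scene 126
[0.49760226 0.00941887 0.06264019] [ 0.4873881  -0.0163639   0.04054898] [0.5089964  0.03685515 0.08488316]
[ 0.49188583 -0.01452759  0.08183015] [0.50160662 0.03284287 0.04574299]
```

The top view shows the red pin at about (401,238), the green pin at about (427,239) and the blue bar at about (333,226). The bar is roughly 54° off vertical, and its upper end leans to -y. I'll go above the handle and use the wrist camera.

```bash
python3 -m creep '29.8 -26 0 0 0 0 91;29.8 -26 0 0 0 0 91;29.8 -26 0 0 0 0 91;29.8 -26 0 0 0 0 91;29.8 -26 0 0 0 0 91;29.8 -26 0 0 0 0 91;29.8 -26 0 0 0 0 91;29.8 -26 0 0 0 0 91;29.8 -26 0 0 0 0 91;29.8 -26 0 0 0 0 91;29.8 -26 0 0 0 0 91;29.8 -26 0 0 0 0 91;29.8 -26 0 0 0 0 91;29.8 -26 0 0 0 0 91;29.8 -26 0 0 0 0 91;29.8 -26 0 0 0 0 91;0 0 0 0 0 0.095 91;0 0 0 0 0 0.095 91;0 0 0 0 0 0.095 91;0 0 0 0 0 0.095 91'
cat > w.py <<'E'
from h import *; import sys
n=sys.argv[1]; ci=vision.camera_info('wrist'); s=manip.get_state()
im,d=vision.grab_frame('wrist'); save(n+'.png',im); np.save(n+'.npy',d)
R=np.array(cv2.Rodrigues(np.zeros(3))[0])
print(s['time'],s['ee_pos'].round(4),s['eef_rot'].round(4),s['contact_force'].round(2),s['finger_gap'])
E_=ci['extrinsics']; print('cam',(-E_[:3,:3].T@E_[:3,3]).round(3),E_[2,:3].round(3))
np.save(n+'_E.npy',E_)
for l in sys.argv[2:]:
    print(l,[(np.round(x['position'],1),round(x['p'],2)) for x in nets.landmark_of('wrist',l)[:2]])
E
python3 w.py w1 tap_plug plug_handle cradle_seat go_pin
```

```text
time: 2.67
ee_pos: [0.4891, 0.0068, 0.2266]
eef_rot: [0.0, 0.997, -0.073, -0.0]
contact_force: [0.7, 0.3, 1.0]
finger_gap: 0.0909
2.6667 [0.4891 0.0068 0.2266] [ 1.000e-04  9.973e-01 -7.290e-02 -1.000e-04] [0.72 0.29 1.04] 0.0908881193436623
cam [ 0.557 -0.003  0.385] [-0.254  0.038 -0.966]
tap_plug [(array([321.8,  95.5]), 0.93)]
plug_handle [(array([318.1, 171.1]), 0.94), (array([321.8,  96.5]), 0.54)]
cradle_seat []
go_pin [(array([541.4, 182.2]), 0.72)]
```

View pics/w1.png

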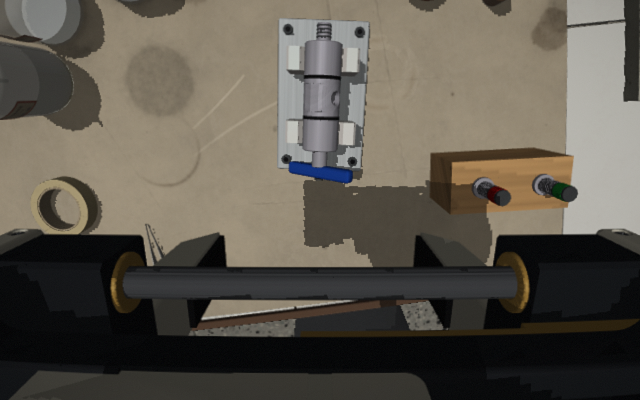

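The wrist view shows the cradle at about (323,95), the blue bar from (290,170) to (352,174), the red pin at (490,190) and the green pin at (555,187). Next I'll measure the axis and the pins.

```bash
cat > m.py <<'E'
from h import *; import sys
n=sys.argv[1]
im=cv2.cvtColor(cv2.imread(f'pics/{n}.png'),cv2.COLOR_BGR2RGB).astype(int); d=np.load(n+'.npy'); ci=dict(vision.camera_info('wrist')); ci['extrinsics']=np.load(n+'_E.npy')
H,W=d.shape; vv,uu=np.mgrid[:H,:W]; P=deproj(ci,np.c_[uu.ravel(),vv.ravel()],d.ravel()).reshape(H,W,3)
ok=(d>0)&(P[...,0]>.44)&(P[...,0]<.66)&(abs(P[...,1])<.07)&(vv<225)
blue=ok&(im[...,2]>im[...,0]+40)
B=P[blue&(P[...,2]>.015)]; print('blue',len(B),B.mean(0).round(4))
i=np.argsort(B[:,1]);k=len(i)//12; print('ends',B[i[:k]].mean(0).round(4),B[i[-k:]].mean(0).round(4))
print('yrange',B[:,1].min().round(4),B[:,1].max().round(4),'z',B[:,2].min().round(4),B[:,2].max().round(4),'x',B[:,0].min().round(4),B[:,0].max().round(4))
# barrel cylinder fit
from scipy.optimize import least_squares
Q=P[ok&~blue&(P[...,2]>.0625)&(P[...,0]>.515)&(P[...,0]<.615)]
f=lambda p:(np.hypot((Q[:,1]-p[0]-p[1]*(Q[:,0]-.5))*np.cos(np.arctan(p[1])),Q[:,2]-p[2])-.016)
r=least_squares(f,[0,-.14,.06],loss='soft_l1',f_scale=.001); p=r.x
print('cyl',len(Q),p.round(4),'yaw',np.degrees(np.arctan(p[1])).round(2),'rms',np.sqrt((r.fun**2).mean()).round(5),'xrange',np.percentile(Q[:,0],[1,99]).round(4))
u=np.array([1,p[1]])/np.hypot(1,p[1])
c=np.median(B[:,:2],0); t=(B[:,:2]-[.5,p[0]])@u; print('bar along axis from x=.5 pt',np.percentile(t,[2,50,98]).round(4))
q=(B[:,:2]-[.5,p[0]])@np.array([-u[1],u[0]]); z=B[:,2]-.06
pc=np.linalg.svd(np.c_[q,z]-np.c_[q,z].mean(0),full_matrices=False)[2][0]; print('bar tilt from vertical deg',np.degrees(np.arctan2(pc[0],pc[1])).round(1),'mean q,z',q.mean().round(4),z.mean().round(4))
for nm,mk in (('red',(im[...,0]>im[...,1]+60)&(im[...,0]>im[...,2]+50)),('green',(im[...,1]>im[...,0]+30)&(im[...,1]>im[...,2]+10))):
    m=mk&(d>0)&(P[...,2]>.08)&(P[...,1]<-.1)&(P[...,1]>-.3); R=P[m]
    if len(R): print(nm,len(R),R.mean(0).round(4),R.min(0).round(4),R.max(0).round(4), 'px',uu[m].mean(),vv[m].mean())
np.save(n+'_P.npy',P)
m=(abs(P[...,2]-.066)<.004)&(P[...,1]<-.09)&(P[...,1]>-.27)&(P[...,0]>.4)&(P[...,0]<.53)
R=P[m]; 
if len(R): bx=cv2.minAreaRect((R[:,:2]*1000).astype(np.float32)); print('rack top',bx)
m=(abs(P[...,2]-.058)<.003)&ok; R=P[m]
E
python3 m.py w1
```

```text
blue 771 [0.4992 0.0045 0.0668]
ends [ 0.4954 -0.0198  0.0822] [0.5037 0.0318 0.0464]
yrange -0.0231 0.0351 z 0.0432 0.085 x 0.4893 0.5089
cyl 4074 [ 0.0061 -0.1844  0.0601] yaw -10.45 rms 0.0017 xrange [0.5174 0.6124]
bar along axis from x=.5 pt [-0.0061 -0.0004  0.0048]
bar tilt from vertical deg -54.0 mean q,z -0.0017 0.0068
red 16 [ 0.4701 -0.1393  0.101 ] [ 0.4693 -0.1455  0.0963] [ 0.4708 -0.1372  0.1043] px 496.0 189.125
green 108 [ 0.4618 -0.1944  0.0995] [ 0.4553 -0.1994  0.0937] [ 0.4661 -0.1915  0.105 ] px 558.3425925925926 189.0648148148148
rack top ((461.0093688964844, -171.14984130859375), (117.33203887939453, 51.05312728881836), 85.05947875976562)
```

```bash
python3 -m creep '10.2 -1.3 30 0 0 0.0365 91;0 0 40 0 0 0 91;0 0 40 0 0 0 91;0 0 25 0 0 0 91;0 0 15 0 0 0 91;0 0 0 0 0 0 91;0 0 0 0 0 0 91'; python3 w.py w2
```

```text
time: 3.5
ee_pos: [0.4992, 0.0061, 0.0765]
eef_rot: [0.0, 0.996, -0.089, -0.001]
contact_force: [0.5, 0.4, 0.6]
finger_gap: 0.0912
3.5 [0.4992 0.0061 0.0765] [ 0.000e+00  9.961e-01 -8.870e-02 -6.000e-04] [0.47 0.45 0.56] 0.09122860563466961
cam [ 0.567 -0.006  0.235] [-0.254  0.046 -0.966]
```

View pics/w2.png

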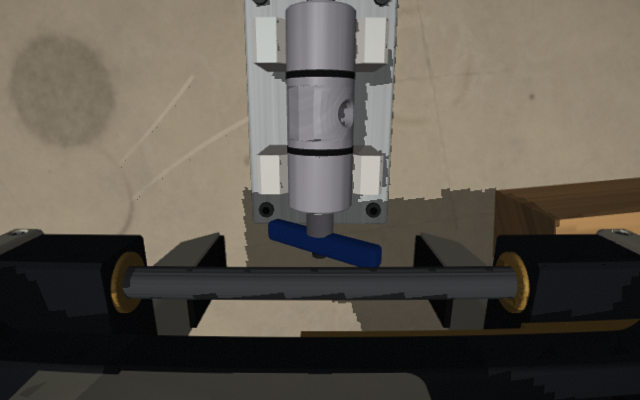

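```bash
python3 m.py w2
```

```text
blue 80 [0.5083 0.027  0.0463]
ends [0.5073 0.0196 0.0494] [0.5083 0.0328 0.0441]
yrange 0.0183 0.0334 z 0.0419 0.0507 x 0.5071 0.5094
cyl 13950 [ 0.0059 -0.1832  0.0602] yaw -10.38 rms 0.00085 xrange [0.519  0.6085]
bar along axis from x=.5 pt [0.003  0.0045 0.0051]
bar tilt from vertical deg -64.4 mean q,z 0.0223 -0.0137
rack top ((484.6211853027344, -139.64077758789062), (51.31836700439453, 13.195520401000977), 80.44375610351562)
```

Bar centred between the fingers (bar from (270,230) to (378,255)). I'll lower and close slowly, symmetrically, so the squeeze acts as a couple.

```bash
python3 -m creep '0 0 20 0 0 0 91;0 0 12 0 0 0 91;0 0 6 0 0 0 91;0 0 0 0 0 0 80;0 0 0 0 0 0 70;0 0 0 0 0 0 64;0 0 0 0 0 0 60;0 0 0 0 0 0 56;0 0 0 0 0 0 53;0 0 0 0 0 0 50;0 0 0 0 0 0 47;0 0 0 0 0 0 44;0 0 0 0 0 0 41;0 0 0 0 0 0 38;0 0 0 0 0 0 35;0 0 0 0 0 0 35'; python3 w.py w3
```

```text
time: 4.88
ee_pos: [0.4998, 0.0061, 0.0392]
eef_rot: [0.0, 0.996, -0.089, 0.001]
contact_force: [-1.0, -1.0, 5.9]
finger_gap: 0.0579
4.8833 [0.4998 0.0061 0.0392] [ 1.00e-04  9.96e-01 -8.93e-02  6.00e-04] [-0.99 -0.96  5.94] 0.057867895926777345
cam [ 0.567 -0.006  0.197] [-0.252  0.046 -0.967]
```

View pics/w3.png

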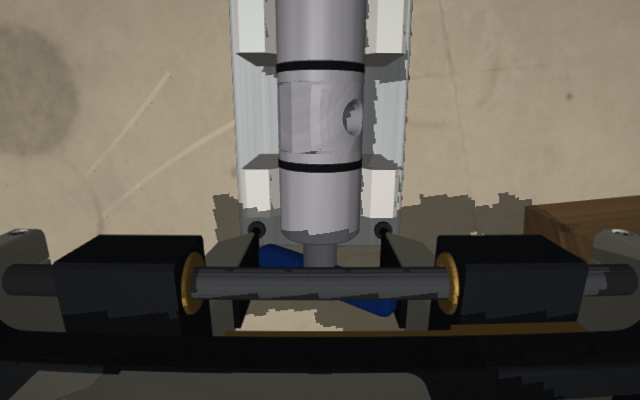

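The opening stopped at 58 mm with about 6 N on the wrist, so the pads appear to be jammed by friction on the bar's ends. I'll release and look.

```bash
python3 -m creep '0 0 0 0 0 0 91;0 0 0 0 0 0 91;0 0 0 0 0 0 91;0 0 0 0 0 0 91;0 0 -20 0 0 0 91;0 0 -40 0 0 0 91;0 0 -30 0 0 0 91;0 0 -30 0 0 0 91;0 0 0 0 0 0 91'; python3 w.py w4; python3 m.py w4
```

```text
time: 5.68
ee_pos: [0.5024, 0.0059, 0.1642]
eef_rot: [0.0, 0.996, -0.089, 0.005]
contact_force: [1.9, -0.4, 0.2]
finger_gap: 0.0912
5.6833 [0.5024 0.0059 0.1642] [ 3.00e-04  9.96e-01 -8.91e-02  5.10e-03] [ 1.93 -0.39  0.22] 0.09116613897518434
cam [ 0.569 -0.006  0.323] [-0.243  0.045 -0.969]
blue 1029 [0.4995 0.004  0.0672]
ends [ 0.4958 -0.0196  0.0827] [0.5042 0.0311 0.0464]
yrange -0.0227 0.0347 z 0.0432 0.0863 x 0.4899 0.5091
cyl 6072 [ 0.0059 -0.1823  0.0601] yaw -10.33 rms 0.00166 xrange [0.5179 0.6126]
bar along axis from x=.5 pt [-0.0055  0.      0.0047]
bar tilt from vertical deg -53.2 mean q,z -0.002 0.0072
red 16 [ 0.4694 -0.1392  0.1023] [ 0.466  -0.1445  0.0939] [ 0.4711 -0.136   0.1048] px 540.8125 225.0625
green 199 [ 0.4625 -0.1949  0.0989] [ 0.4562 -0.2008  0.0929] [ 0.4662 -0.1916  0.1054] px 614.5226130653266 218.79899497487438
rack top ((461.7774963378906, -171.40438842773438), (118.41203308105469, 50.28059387207031), 85.63975524902344)
```

View pics/w4.png

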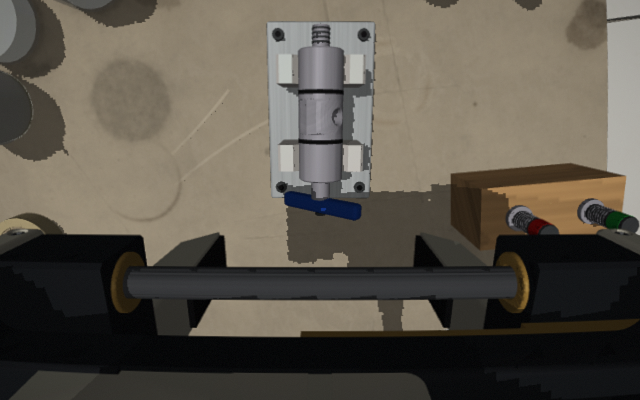

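The plug is undisturbed, with the tilt still about 53°. Instead I'll push the upper end with one finger along its arc, so the motion is tangential and can't jam.

```bash
python3 -m creep '0 0 0 0 0 0 60;0 0 0 0 0 0 60;0 0 0 0 0 0 60;0 0 0 0 0 0 60;0 0 0 0 0 0 60'; python3 -c "
from h import *
s=manip.get_state();print(s['ee_pos'],s['eef_rot'],s['finger_gap'])"
```

```text
time: 6.15
ee_pos: [0.4989, 0.0062, 0.1578]
eef_rot: [-0.0, 0.996, -0.089, -0.001]
contact_force: [0.6, -0.6, -0.4]
finger_gap: 0.063
[0.49894946 0.00624158 0.15776777] [-5.66580349e-06  9.96007659e-01 -8.92628544e-02 -9.40987496e-04] 0.06300059152143662
```

```bash
python3 -m creep '0 8 20 0 0 0 60;0 0 35 0 0 0 60;0 0 28 0 0 0 60;0 0 14 0 0 0 60;0 0 0 0 0 0 60;0 -4 0 0 0 0 60;0 -2.5 0 0 0 0 60;0 -1.5 -2.5 0 0 0 60;0 -1.8 -2.6 0 0 0 60;0 -2 -2.4 0 0 0 60;0 -2.1 -2.2 0 0 0 60;0 -2.4 -2 0 0 0 60;0 -2.5 -1.8 0 0 0 60;0 0 0 0 0 0 60;0 0 0 0 0 0 60'; python3 w.py w5; python3 m.py w5
```

```text
time: 7.4
ee_pos: [0.5014, 0.0171, 0.0754]
eef_rot: [-0.0, 0.996, -0.089, 0.0]
contact_force: [-0.1, -0.8, -0.2]
finger_gap: 0.0598
7.4 [0.5014 0.0171 0.0754] [-0.00e+00  9.96e-01 -8.91e-02  2.00e-04] [-0.12 -0.75 -0.19] 0.05977535771781252
cam [0.569 0.005 0.234] [-0.253  0.046 -0.966]
blue 120 [0.5057 0.0172 0.0388]
ends [0.5056 0.0127 0.0426] [0.5046 0.0218 0.0347]
yrange 0.0123 0.0223 z 0.0325 0.0472 x 0.5033 0.507
cyl 13980 [ 0.0059 -0.1825  0.0601] yaw -10.34 rms 0.00113 xrange [0.5188 0.6084]
bar along axis from x=.5 pt [0.0012 0.004  0.0046]
bar tilt from vertical deg -32.1 mean q,z 0.0122 -0.0212
rack top ((478.1201477050781, -132.49282836914062), (38.44101333618164, 24.27552604675293), 85.69713592529297)
```

View pics/w5.png

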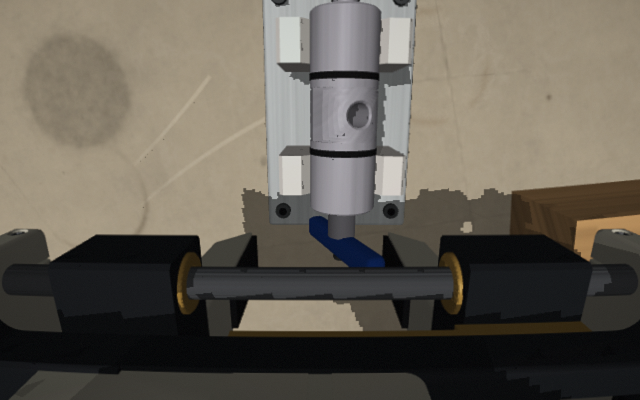

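The push works: the tilt is down to about 25° and the plug stays seated. I'll continue to within about 4° of upright, then square it with a limited closing.

```bash
python3 -m creep '0 -2.5 -1.4 0 0 0 60;0 -2.6 -1.2 0 0 0 60;0 -2.7 -1 0 0 0 60;0 -2.7 -0.8 0 0 0 60;0 0 0 0 0 0 60;0 0 0 0 0 0 60'; python3 w.py w6; python3 m.py w6
```

```text
time: 7.95
ee_pos: [0.5032, 0.0274, 0.0796]
eef_rot: [-0.0, 0.996, -0.089, 0.0]
contact_force: [0.8, 0.1, -0.7]
finger_gap: 0.06
7.95 [0.5032 0.0274 0.0796] [-0.00e+00  9.96e-01 -8.90e-02  1.00e-04] [ 0.84  0.13 -0.66] 0.06001449080638829
cam [0.571 0.015 0.238] [-0.253  0.046 -0.966]
blue 21 [0.5042 0.0115 0.0365]
ends [0.5052 0.0106 0.0318] [0.5032 0.0123 0.0346]
yrange 0.0106 0.0123 z 0.0309 0.0442 x 0.5031 0.5052
cyl 13193 [ 0.0058 -0.1827  0.0601] yaw -10.35 rms 0.00136 xrange [0.519  0.6098]
bar along axis from x=.5 pt [0.002  0.0032 0.0042]
bar tilt from vertical deg -0.0 mean q,z 0.0063 -0.0235
rack top ((477.7966613769531, -129.57687377929688), (32.83057403564453, 25.566526412963867), 84.96929931640625)
```

View pics/w6.png

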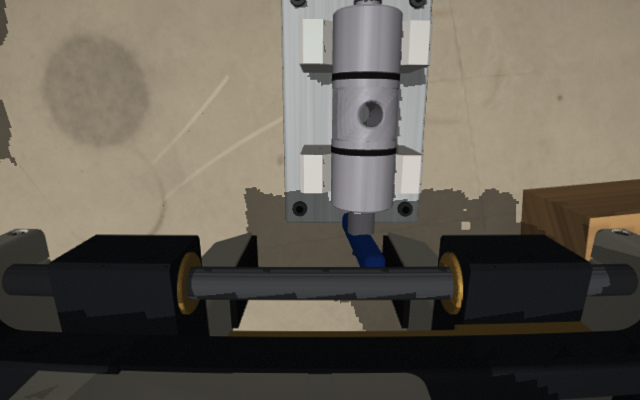

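```bash
python3 -m creep '0 10 0 0 0 0 60;0 11.7 0 0 0 0 60;0 0 8 0 0 0 50;0 0 0 0 0 0 40;0 0 0 0 0 0 30;0 0 0 0 0 0 26;0 0 0 0 0 0 22;0 0 0 0 0 0 19;0 0 0 0 0 0 17;0 0 0 0 0 0 15;0 0 0 0 0 0 14;0 0 0 0 0 0 13;0 0 0 0 0 0 12;0 0 0 0 0 0 11.5;0 0 0 0 0 0 11.5;0 0 0 0 0 0 11.5'; python3 w.py w7
```

```text
time: 9.33
ee_pos: [0.4993, 0.0058, 0.0716]
eef_rot: [0.0, 0.996, -0.089, 0.0]
contact_force: [-0.9, -1.2, 0.7]
finger_gap: 0.0115
9.3333 [0.4993 0.0058 0.0716] [ 1.00e-04  9.96e-01 -8.93e-02  1.00e-04] [-0.89 -1.15  0.65] 0.011470818608580777
cam [ 0.567 -0.007  0.23 ] [-0.253  0.046 -0.966]
```

View pics/w7.png

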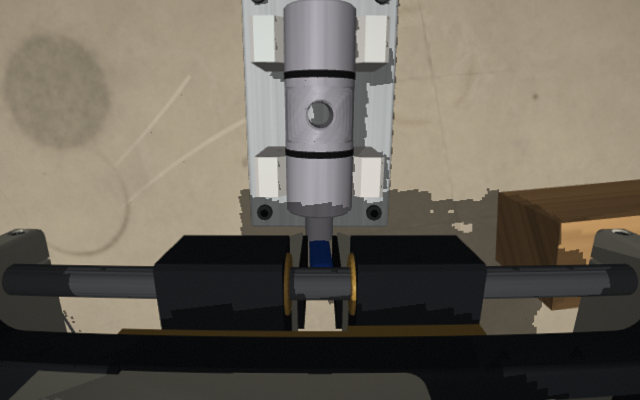

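The fingers are closed to 11.5 mm around the 10 mm bar and the bore opening shows centred at (320,114). I'll open, lift away and measure.

```bash
python3 -m creep '0 0 0 0 0 0 20;0 0 0 0 0 0 45;0 0 0 0 0 0 60;0 0 0 0 0 0 60;0 0 -15 0 0 0 60;0 0 -35 0 0 0 60;0 0 -40 0 0 0 60;0 0 -25 0 0 0 60;0 0 0 0 0 0 60;0 0 0 0 0 0 60;0 0 0 0 0 0 60'; python3 w.py w8 tap_plug plug_handle; python3 m.py w8; python3 - <<'E'
from h import *
n='w8'; a=cv2.imread(f'pics/{n}.png')[:250,200:640]; cv2.imwrite('pics/w8c.png',cv2.resize(a,None,fx=1.8,fy=1.8,interpolation=2))
P=np.load('w8_P.npy')
# bore: dark pixels near barrel centre; rim of bore: pixels below the barrel surface
u=np.array([1,-.1824]);u/=np.linalg.norm(u); 
q=(P[...,:2]-[.5,.0059])@np.array([-u[1],u[0]]); t=(P[...,:2]-[.5,.0059])@u
ci=dict(vision.camera_info('wrist')); ci['extrinsics']=np.load('w8_E.npy')
im=cv2.cvtColor(cv2.imread('pics/w8.png'),cv2.COLOR_BGR2GRAY).astype(int)
c=proj(ci,[[.5+.0655*u[0],.0059+.0655*u[1],.076]])[0]; print('expected bore px',c)
x,y=c.round().astype(int); print(im[y-14:y+15:2,x-14:x+15:2])
E
```

```text
time: 10.3
ee_pos: [0.4986, 0.0059, 0.1858]
eef_rot: [0.0, 0.996, -0.089, -0.001]
contact_force: [-0.4, -0.0, -0.2]
finger_gap: 0.0599
10.3 [0.4986 0.0059 0.1858] [ 0.00e+00  9.96e-01 -8.92e-02 -7.00e-04] [-0.4  -0.01 -0.2 ] 0.0599276996930518
cam [ 0.567 -0.007  0.344] [-0.254  0.046 -0.966]
tap_plug [(array([320.9, 108.9]), 0.8), (array([317.6, 193.3]), 0.29)]
plug_handle [(array([318.5, 190.9]), 0.87)]
blue 244 [0.5006 0.005  0.0905]
ends [0.5008 0.001  0.0905] [0.4998 0.009  0.0889]
yrange 0.0003 0.0097 z 0.0694 0.0963 x 0.493 0.5049
cyl 5114 [ 0.006  -0.1828  0.0601] yaw -10.36 rms 0.00178 xrange [0.5177 0.6128]
bar along axis from x=.5 pt [-0.006   0.0016  0.0047]
bar tilt from vertical deg -4.3 mean q,z -0.0008 0.0305
red 98 [ 0.4686 -0.1383  0.0995] [ 0.4624 -0.1444  0.0937] [ 0.4707 -0.135   0.1055] px 520.1326530612245 209.69387755102042
green 193 [ 0.4618 -0.1949  0.0992] [ 0.4541 -0.2028  0.0926] [ 0.4664 -0.1916  0.1052] px 593.0518134715026 205.02072538860102
rack top ((461.1307678222656, -170.86172485351562), (118.13597869873047, 51.00330352783203), 85.064453125)
expec
[... 285 characters left out ...]
7 115]
 [128 135 143 152 156 137  91  86  60 101 128 137 132 126 108]
 [131 135 146 150 131  98  87  86  85  75  92 134 136 120 104]
 [130 141 145 148 117 103  88  86  88  93  57 114 131 115 106]
 [132 142 144 140 162 152  88  86  88  92  78  88 127 116 108]
 [135 139 147 142 166 179  86  88  87  94  81  79 128 119 106]
 [135 142 148 146 151 176  87  87  87  94  73 107 126 117 108]
 [133 141 145 148 125  93  88  88  87  85  74 140 126 117 110]
 [135 139 145 149 147 121  79  70  67  90 125 135 125 119 111]
 [132 139 143 146 151 157 152 138 129 135 135 131 126 125 112]
 [131 140 139 146 152 162 168 166 149 139 137 132 128 124 113]
 [133 136 142 147 156 164 174 159 147 141 134 134 131 121 111]]
```

View pics/w8c.png

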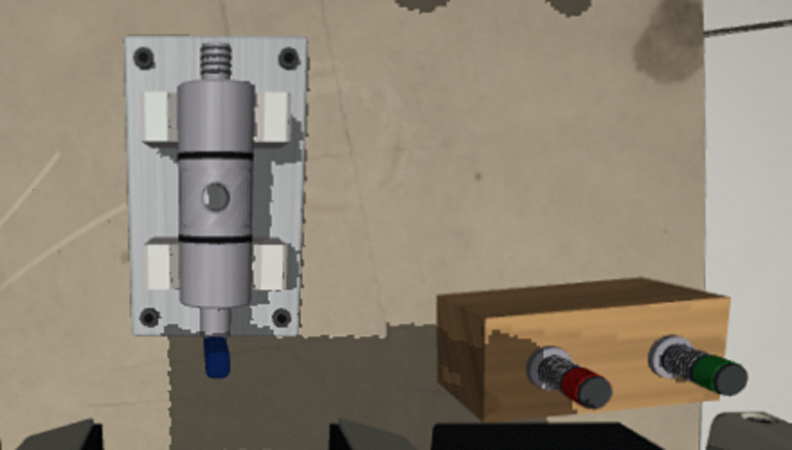

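```bash
python3 - <<'E'
from h import *
n='w8'; P=np.load(n+'_P.npy'); ci=dict(vision.camera_info('wrist')); ci['extrinsics']=np.load(n+'_E.npy')
u=np.array([1,-.1826]);u/=np.linalg.norm(u); o=np.array([.5,.00595])
rgb=cv2.cvtColor(cv2.imread(f'pics/{n}.png'),cv2.COLOR_BGR2RGB).astype(int); d=np.load(n+'.npy')
m=(d>0)&(rgb[...,2]>rgb[...,0]+40)&(abs(P[...,2]-.095)<.003)&(abs(P[...,1])<.05)
T=P[m]; q=(T[:,:2]-o)@[-u[1],u[0]]; t=(T[:,:2]-o)@u
print('top face n',len(T),'q',np.percentile(q,[2,50,98]).round(4),'mid',(np.percentile(q,2)+np.percentile(q,98))/2,'t',np.percentile(t,[2,98]).round(4))
A=np.c_[q,t,np.ones(len(q))]; print('slope z/q deg',np.degrees(np.linalg.lstsq(A,T[:,2],rcond=None)[0][:2]))
g=cv2.cvtColor(cv2.imread(f'pics/{n}.png'),cv2.COLOR_BGR2GRAY); x0,y0=290,80
c=g[y0:140,x0:350]
# bore via depth: pixels where z much lower than cylinder
v,uu=np.mgrid[80:140,290:350]; Z=P[80:140,290:350]; Q=(Z[...,:2]-o)@[-u[1],u[0]]; 
mm=((d[80:140,290:350]==0)|(Z[...,2]<.066))&(abs(uu-319)<12)&(abs(v-108)<14)
print(mm.sum(),uu[mm].mean(),v[mm].mean(),uu[mm].min(),uu[mm].max(),v[mm].min(),v[mm].max())
cen=onz(ci,[[uu[mm].mean(),v[mm].mean()],[(uu[mm].min()+uu[mm].max())/2,(v[mm].min()+v[mm].max())/2]],.0755); print(cen, (cen[:,:2]-o)@np.c_[[-u[1],u[0]],u])
# rack/pins: grip tops and collar
for nm,ya,yb in (('red',-.165,-.115),('green',-.225,-.175)):
    for za,zb in ((.069,.073),(.104,.109)):
        s=(d>0)&(P[...,2]>za)&(P[...,2]<zb)&(P[...,1]>ya)&(P[...,1]<yb)&(P[...,0]>.43)&(P[...,0]<.49); S=P[s]
        if len(S)>5: (cx,cy),r=cv2.minEnclosingCircle((S[:,:2]*1000).astype(np.float32)); print(nm,za,len(S),S.mean(0).round(4),'circ',cx,cy,r)
E
```

```text
top face n 169 q [-0.0051 -0.0007  0.0029] mid -0.0011052129515859257 t [-0.0062  0.0041]
slope z/q deg [ 1.94976168 -5.28489948]
169 319.5621301775148 109.07100591715977 313 330 95 118
[[ 0.56378905 -0.00596417  0.0755    ]
 [ 0.56535296 -0.0076937   0.0755    ]] [[-0.00026196  0.06489162]
 [-0.00168243  0.06674077]]
red 0.069 217 [ 0.4662 -0.1383  0.071 ] circ 463.9264221191406 -141.4566650390625 10.354085922241211
red 0.104 291 [ 0.4644 -0.1414  0.1068] circ 463.9474792480469 -141.8336944580078 7.350006103515625
green 0.069 213 [ 0.4611 -0.1959  0.071 ] circ 458.74456787109375 -199.14993286132812 10.512992858886719
green 0.104 289 [ 0.4593 -0.1987  0.1066] circ 458.79644775390625 -199.02610778808594 7.338914394378662
```

The plug is upright within about 1–2° (bar top offset -0.7 to -1.1 mm at 35 mm) and still seated. The green pin's axis is at (0.4588, -0.1991), from both its collar and its top, so I'm going there.

```bash
python3 -m creep '-0.5 35 0 0 0 0 36;-0.5 35 0 0 0 0 36;-0.5 35 0 0 0 0 36;-0.5 35 0 0 0 0 36;-0.5 35 0 0 0 0 36;-0.2 33.8 0 0 0 0 36;0 0 0 0 0 0 36;0 0 0 0 0 0 36;0 0 0 0 0 0 36;0 0 20 0 0 0 36;0 0 20 0 0 0 36;0 0 20 0 0 0 36;0 0 10 0 0 0 36;0 0 0 0 0 0 36;0 0 0 0 0 0 36;0 0 0 0 0 0 36'; python3 w.py w9; python3 -c "
from h import *
s=manip.get_state(); print(s['ee_pos']-np.array([.4588,-.1991,.073]))"
```

```text
time: 11.78
ee_pos: [0.4603, -0.199, 0.1176]
eef_rot: [0.0, 0.996, -0.089, 0.001]
contact_force: [-0.1, -0.6, -0.7]
finger_gap: 0.0361
11.7833 [ 0.4603 -0.199   0.1176] [ 4.00e-04  9.96e-01 -8.88e-02  7.00e-04] [-0.08 -0.6  -0.7 ] 0.0360619764912253
cam [ 0.528 -0.211  0.276] [-0.252  0.045 -0.967]
[ 0.00152445 -0.00013409  0.04472868]
```

View pics/w9.png

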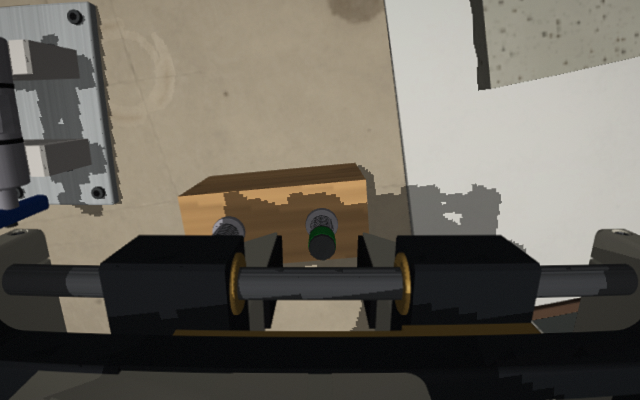

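```bash
python3 -m creep '-1.5 0 15 0 0 0 36;0 0 15 0 0 0 36;0 0 10 0 0 0 36;0 0 4.5 0 0 0 36;0 0 0 0 0 0 36;0 0 0 0 0 0 36;0 0 0 0 0 0 28;0 0 0 0 0 0 22;0 0 0 0 0 0 18;0 0 0 0 0 0 15;0 0 0 0 0 0 12;0 0 0 0 0 0 10;0 0 0 0 0 0 10;0 0 0 0 0 0 10'; python3 w.py w10
```

```text
time: 13.0
ee_pos: [0.4582, -0.1991, 0.0724]
eef_rot: [0.0, 0.996, -0.089, 0.0]
contact_force: [0.1, -0.8, 3.2]
finger_gap: 0.0136
13.0 [ 0.4582 -0.1991  0.0724] [ 2.00e-04  9.96e-01 -8.92e-02  2.00e-04] [ 0.14 -0.77  3.15] 0.013634371530419038
cam [ 0.526 -0.212  0.231] [-0.252  0.046 -0.967]
```

View pics/w10.png

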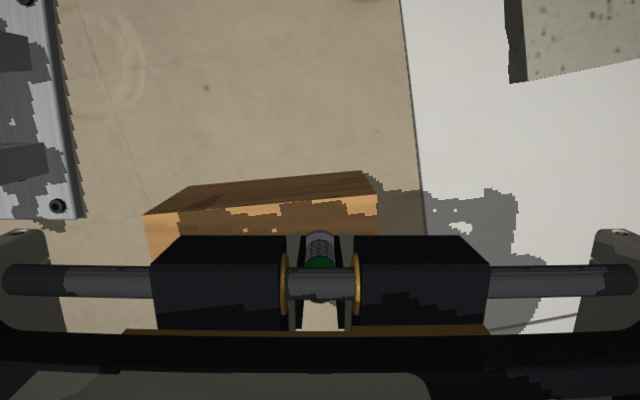

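The pin is gripped at 13.6 mm. Before carrying it I'll refine the bore position from the close-up w7.

```bash
python3 - <<'E'
from h import *
u=np.array([1,-.1826]);u/=np.linalg.norm(u); o=np.array([.5,.00595]); M=np.c_[u,[-u[1],u[0]]]
for n,c0,r in (('w7',(320,114),20),('w8',(319.5,108.5),12)):
    ci=dict(vision.camera_info('wrist')); ci['extrinsics']=np.load(n+'_E.npy'); g=cv2.cvtColor(cv2.imread(f'pics/{n}.png'),cv2.COLOR_BGR2GRAY)
    b=cv2.GaussianBlur(g,(0,0),1).astype(float)
    # radial edge: last strong gradient
    pts=[]
    for a in np.arange(0,2*np.pi,np.pi/36):
        rr=np.arange(r*.4,r*1.2,.25); xs=(c0[0]+rr*np.cos(a)).astype(np.float32)[None]; ys=(c0[1]+rr*np.sin(a)).astype(np.float32)[None]
        p=cv2.remap(b.astype(np.float32),xs,ys,cv2.INTER_LINEAR)[0]; gr=np.gradient(p); k=gr.argmax(); pts.append([xs[0,k],ys[0,k]])
    e=cv2.fitEllipseAMS(np.array(pts,np.float32)); W=onz(ci,np.array(pts),.075); 
    (x,y),R=cv2.minEnclosingCircle((W[:,:2]*1000).astype(np.float32)); cen=onz(ci,[e[0]],.075)[0]
    print(n,e,'world',cen.round(4),'t,q',((cen[:2]-o)@M).round(4),'radii mm',np.percentile(np.linalg.norm(W[:,:2]-cen[:2],axis=1)*1000,[5,50,95]).round(1))
E
```

```text
w7 ((320.1443786621094, 114.18431091308594), (24.470232009887695, 27.692283630371094), 177.20286560058594) world [ 0.5635 -0.0063  0.075 ] t,q [ 0.0647 -0.0006] radii mm [3.5 5.6 6.2]
w8 ((320.43182373046875, 109.28913116455078), (12.903473854064941, 17.587657928466797), 2.5718982219696045) world [ 0.5635 -0.0066  0.075 ] t,q [ 0.0647 -0.0009] radii mm [4.1 5.5 6.5]
```

```bash
python3 -m creep '0 0 -15 0 0 0 10;0 0 -25 0 0 0 10;0 0 -30 0 0 0 10;0 0 -30 0 0 0 10;0 0 -30 0 0 0 10;0 0 0 0 0 0 10;0 0 0 0 0 0 10;0 0 0 0 0 0 10'; python3 w.py w11
```

```text
time: 13.72
ee_pos: [0.4574, -0.1985, 0.2011]
eef_rot: [-0.0, 0.996, -0.089, -0.001]
contact_force: [-0.1, 0.5, -1.3]
finger_gap: 0.013
13.7167 [ 0.4574 -0.1985  0.2011] [-4.00e-04  9.96e-01 -8.92e-02 -8.00e-04] [-0.1   0.46 -1.32] 0.012989772131929188
cam [ 0.525 -0.211  0.359] [-0.254  0.047 -0.966]
```

```bash
python3 -m creep '8.6 -26 0 0 0 0 10;8.6 -26 0 0 0 0 10;8.6 -26 0 0 0 0 10;8.6 -26 0 0 0 0 10;8.6 -26 0 0 0 0 10;8.6 -26 0 0 0 0 10;8.6 -26 0 0 0 0 10;8.6 -26 0 0 0 0 10;0 0 0 0 0 0 10;0 0 0 0 0 0 10;0 0 0 0 0 0 10;0 0 0 0 0 0 10;0 0 0 0 0 0 10'; python3 w.py w12
python3 - <<'E'
from h import *
for c in ('scene',):
    im,d=vision.grab_frame(c); save(c+'1.png',im); np.save(c+'1.npy',d)
a=cv2.imread('pics/scene1.png')[80:260,240:440]; cv2.imwrite('pics/scene1c.png',cv2.resize(a,None,fx=3.3,fy=3.3,interpolation=2))
ci=vision.camera_info('scene'); print('pin tip, bore px exp', proj(ci,[[.5637,-.0061,.134],[.5637,-.006,.076]]))
E
```

```text
time: 14.85
ee_pos: [0.5622, -0.0074, 0.2017]
eef_rot: [0.0, 0.996, -0.09, -0.0]
contact_force: [1.1, -0.5, -0.7]
finger_gap: 0.0137
14.85 [ 0.5622 -0.0074  0.2017] [ 1.000e-04  9.959e-01 -8.990e-02 -5.000e-04] [ 1.1  -0.46 -0.71] 0.01371570357613007
cam [ 0.63 -0.02  0.36] [-0.254  0.047 -0.966]
pin tip, bore px exp [[333.62633908 168.13756315]
 [333.64935294 187.87212406]]
```

View pics/w12.png

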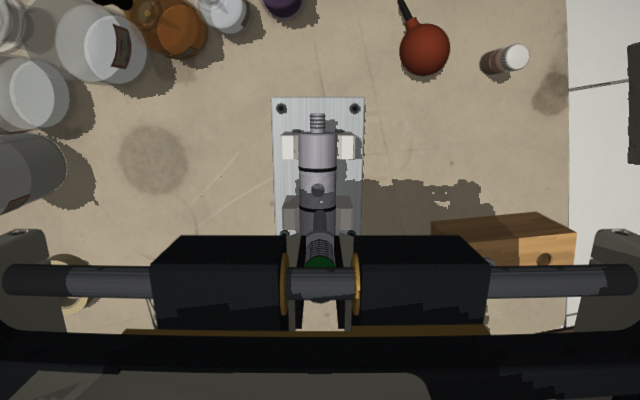

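View pics/scene1c.png

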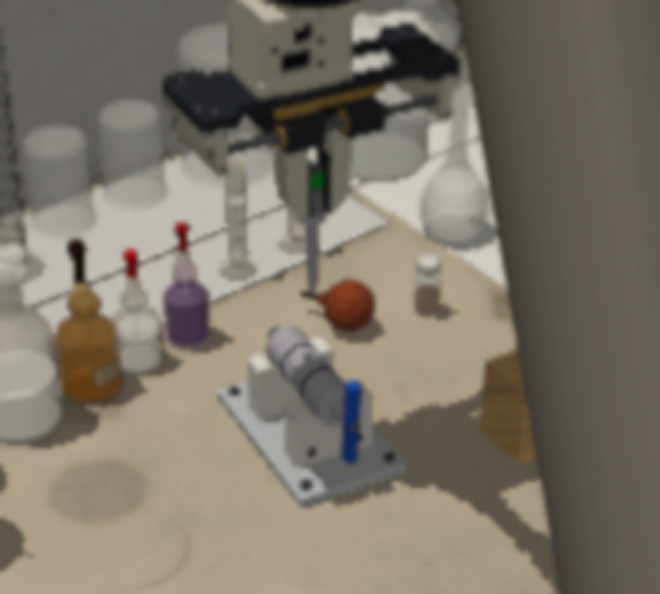

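```bash
python3 - <<'E'
from h import *
n='w12'; ci=dict(vision.camera_info('wrist')); ci['extrinsics']=np.load(n+'_E.npy')
s=manip.get_state(); c=s['ee_pos']; p=c+np.array([.0006,-.0001,0])
print(c)
for nm,z in (('tip',.1355),('collar',.195),):
    print(nm,proj(ci,[[p[0],p[1],z]]))
print('bore',proj(ci,[[.5637,-.006,.076]]))
a=cv2.imread('pics/w12.png')[90:290,240:400]; cv2.imwrite('pics/w12c.png',cv2.resize(a,None,fx=3,fy=3,interpolation=2))
cs=vision.camera_info('scene'); print([proj(cs,[[p[0],p[1],z]])[0].round(1) for z in (.1355,.1955,.236)])
a=cv2.imread('pics/scene1.png')[110:200,290:380]; cv2.imwrite('pics/scene1d.png',cv2.resize(a,None,fx=6,fy=6,interpolation=2))
E
```

```text
[ 0.56243426 -0.00731067  0.20209956]
tip [[319.06212299 211.65872924]]
collar [[318.86144439 246.30365185]]
bore [[317.35286879 190.15643567]]
[array([334.2, 167.5]), array([334.2, 145.8]), array([334.2, 130.4])]
```

View pics/w12c.png

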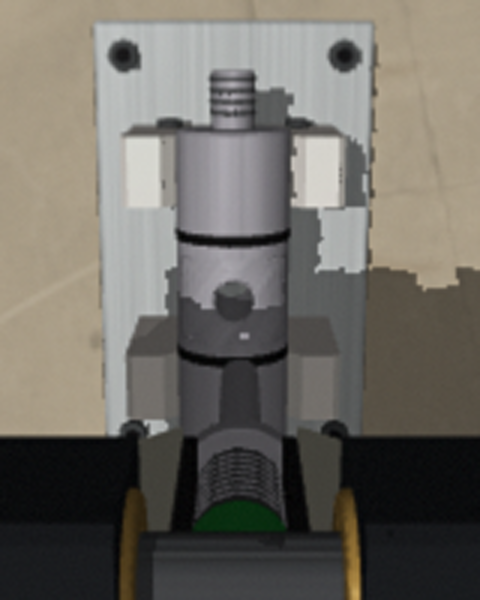

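View pics/scene1d.png

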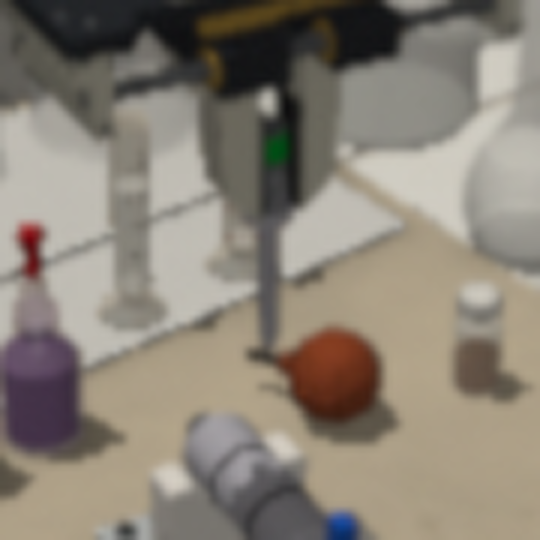

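Tip seen at (320,211) in the wrist view, expected (319,212), and the bore at (318,190) as expected. I'll shift 1.5 mm in -tool y and lower with force checks.

```bash
python3 -m creep '0 -1.5 10 0 0 0 10;0 0 20 0 0 0 10;0 0 12 0 0 0 10;0 0 6 0 0 0 10;0 0 4 0 0 0 10;0 0 0 0 0 0 10;0 0 0 0 0 0 10;0 0 0 0 0 0 10'; python3 w.py w13
python3 - <<'E'
from h import *
n='w13'; ci=dict(vision.camera_info('wrist')); ci['extrinsics']=np.load(n+'_E.npy')
print('bore',proj(ci,[[.5637,-.006,.076]]))
a=cv2.imread('pics/w13.png')[120:290,240:400]; cv2.imwrite('pics/w13c.png',cv2.resize(a,None,fx=3.5,fy=3.5,interpolation=2))
E
```

```text
time: 15.62
ee_pos: [0.5635, -0.0051, 0.1508]
eef_rot: [0.0, 0.996, -0.089, 0.001]
contact_force: [0.2, -0.9, -1.0]
finger_gap: 0.0132
15.6167 [ 0.5635 -0.0051  0.1508] [ 1.00e-04  9.96e-01 -8.93e-02  8.00e-04] [ 0.15 -0.86 -1.04] 0.013227470448834463
cam [ 0.631 -0.018  0.309] [-0.251  0.046 -0.967]
bore [[320.62338574 208.83779323]]
```

View pics/w13c.png

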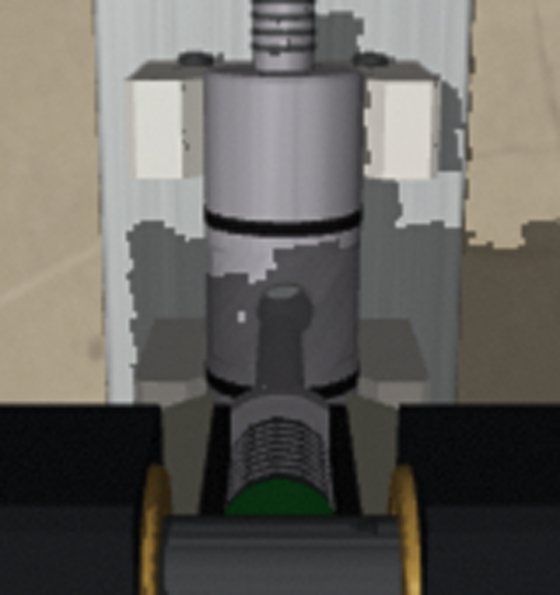

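```bash
python3 -m creep '0 0.5 3 0 0 0 10;0 0 3 0 0 0 10;0 0 3 0 0 0 10;0 0 3 0 0 0 10;0 0 2 0 0 0 10;0 0 0 0 0 0 10;0 0 0 0 0 0 10'; python3 w.py w14
python3 - <<'E'
from h import *
a=cv2.imread('pics/w14.png')[120:290,240:400]; cv2.imwrite('pics/w14c.png',cv2.resize(a,None,fx=3.5,fy=3.5,interpolation=2))
E
```

```text
time: 16.25
ee_pos: [0.5628, -0.0055, 0.1359]
eef_rot: [0.0, 0.996, -0.089, -0.0]
contact_force: [-0.4, 0.2, -0.7]
finger_gap: 0.0135
16.25 [ 0.5628 -0.0055  0.1359] [ 0.00e+00  9.96e-01 -8.92e-02 -2.00e-04] [-0.42  0.19 -0.71] 0.01349890270013812
cam [ 0.631 -0.018  0.294] [-0.253  0.046 -0.966]
```

View pics/w14c.png

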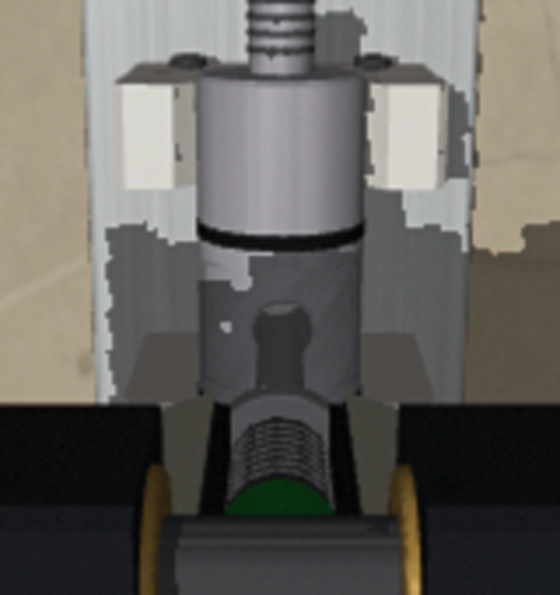

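The tip is about 6 mm inside the bore, centred, with no contact force. I'll continue down.

```bash
python3 -m creep '0 0 4 0 0 0 10;0 0 5 0 0 0 10;0 0 5 0 0 0 10;0 0 5 0 0 0 10;0 0 5 0 0 0 10;0 0 5 0 0 0 10;0 0 5 0 0 0 10;0 0 3 0 0 0 10;0 0 0 0 0 0 10;0 0 0 0 0 0 10'; python3 w.py w15
python3 - <<'E'
from h import *
a=cv2.imread('pics/w15.png')[120:290,240:400]; cv2.imwrite('pics/w15c.png',cv2.resize(a,None,fx=3.5,fy=3.5,interpolation=2))
E
```

```text
time: 17.13
ee_pos: [0.5629, -0.0055, 0.0989]
eef_rot: [0.0, 0.996, -0.089, -0.0]
contact_force: [-0.1, -1.3, -1.3]
finger_gap: 0.013
17.1333 [ 0.5629 -0.0055  0.0989] [ 0.00e+00  9.96e-01 -8.93e-02 -1.00e-04] [-0.05 -1.32 -1.32] 0.013034403964718907
cam [ 0.631 -0.018  0.257] [-0.253  0.046 -0.966]
```

View pics/w15c.png

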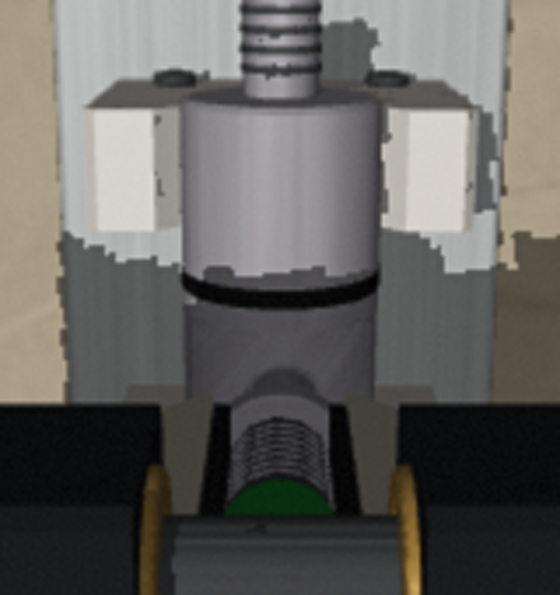

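Smooth so far, with about 16 mm to go to collar contact.

```bash
python3 -m creep '0 0 4 0 0 0 10;0 0 4 0 0 0 10;0 0 3 0 0 0 10;0 0 2 0 0 0 10;0 0 1 0 0 0 10;0 0 0.8 0 0 0 10;0 0 0 0 0 0 10;0 0 0 0 0 0 10'; python3 w.py w16
```

```text
time: 17.85
ee_pos: [0.5629, -0.0055, 0.0844]
eef_rot: [0.0, 0.996, -0.089, 0.0]
contact_force: [-0.5, -0.1, -1.4]
finger_gap: 0.0135
17.85 [ 0.5629 -0.0055  0.0844] [ 0.00e+00  9.96e-01 -8.93e-02  1.00e-04] [-0.51 -0.12 -1.4 ] 0.013485645601078523
cam [ 0.631 -0.018  0.243] [-0.253  0.046 -0.966]
```

```bash
python3 -m creep '0 0 0.7 0 0 0 10;0 0 0.6 0 0 0 10;0 0 0 0 0 0 10;0 0 0 0 0 0 10'; python3 w.py w17
```

```text
time: 18.23
ee_pos: [0.5629, -0.0055, 0.083]
eef_rot: [0.0, 0.996, -0.089, -0.0]
contact_force: [0.3, 0.6, -0.7]
finger_gap: 0.0133
18.2333 [ 0.5629 -0.0055  0.083 ] [ 0.      0.996  -0.0892 -0.    ] [ 0.31  0.57 -0.68] 0.013286925361268154
cam [ 0.631 -0.018  0.241] [-0.253  0.046 -0.966]
```

View pics/w17.png

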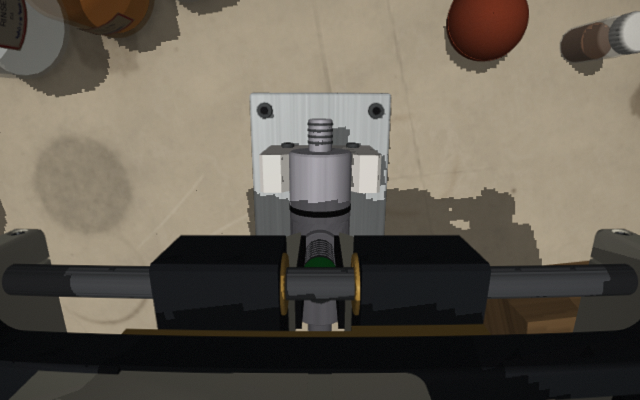

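```bash
python3 -m creep '0 0 0.6 0 0 0 10;0 0 0.5 0 0 0 10;0 0 0 0 0 0 10;0 0 0 0 0 0 10'
```

```text
time: 18.62
ee_pos: [0.5629, -0.0055, 0.082]
eef_rot: [0.0, 0.996, -0.089, 0.0]
contact_force: [0.0, 0.0, -0.4]
finger_gap: 0.0132
```

```bash
python3 -m creep '0 0 0 0 0 0 15;0 0 0 0 0 0 17;0 0 0 0 0 0 20;0 0 0 0 0 0 26;0 0 0 0 0 0 34;0 0 0 0 0 0 40;0 0 0 0 0 0 40;0 0 0 0 0 0 40'; python3 w.py w18
```

```text
time: 19.28
ee_pos: [0.5629, -0.0055, 0.0819]
eef_rot: [0.0, 0.996, -0.089, 0.0]
contact_force: [0.7, -0.1, 0.1]
finger_gap: 0.0395
19.2833 [ 0.5629 -0.0055  0.0819] [ 1.00e-04  9.96e-01 -8.92e-02  0.00e+00] [ 0.72 -0.14  0.12] 0.03954311935199198
cam [ 0.631 -0.018  0.24 ] [-0.253  0.046 -0.966]
```

View pics/w18.png

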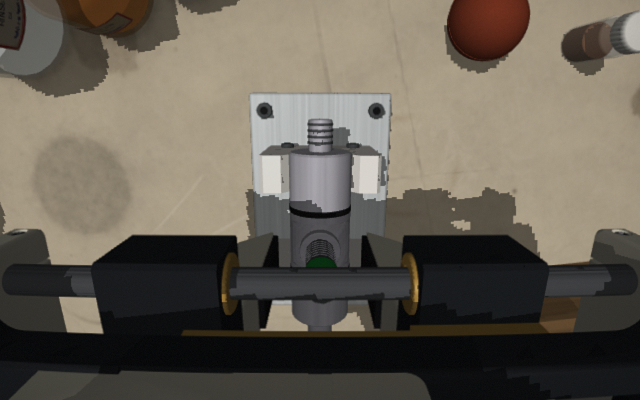

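The pin stands free at (320,255). I'll lift straight up, back off toward the robot, and check.

```bash
python3 -m creep '0 0 -10 0 0 0 40;0 0 -20 0 0 0 40;0 0 -30 0 0 0 40;0 0 -40 0 0 0 40;0 0 -30 0 0 0 40;-35 0 0 0 0 0 40;-35 0 0 0 0 0 40;0 0 0 0 0 0 40;0 0 0 0 0 0 40;0 0 0 0 0 0 40'; python3 w.py w19; python3 m.py w19
python3 - <<'E'
from h import *
im,d=vision.grab_frame('scene'); save('scene2.png',im)
a=cv2.imread('pics/scene2.png')[110:260,280:450]; cv2.imwrite('pics/scene2c.png',cv2.resize(a,None,fx=4,fy=4,interpolation=2))
P=np.load('w19_P.npy')
for nm,za,zb in (('collar',.079,.083),('top',.112,.121)):
    m=(P[...,2]>za)&(P[...,2]<zb)&(abs(P[...,0]-.564)<.025)&(abs(P[...,1]+.006)<.025); S=P[m]
    if len(S)>4: c,r=cv2.minEnclosingCircle((S[:,:2]*1000).astype(np.float32)); print(nm,len(S),S.mean(0).round(4),np.median(S[:,2]).round(4),c,r)
m=(abs(P[...,0]-.564)<.02)&(abs(P[...,1]+.006)<.02); print('max z near pin',np.percentile(P[m][:,2],[50,99]).round(4))
E
```

```text
time: 20.17
ee_pos: [0.4948, 0.0069, 0.2129]
eef_rot: [0.0, 0.996, -0.089, 0.001]
contact_force: [0.4, -0.9, 0.8]
finger_gap: 0.0403
20.1667 [0.4948 0.0069 0.2129] [ 1.00e-04  9.96e-01 -8.92e-02  1.10e-03] [ 0.37 -0.92  0.79] 0.04027725677931152
cam [ 0.562 -0.006  0.371] [-0.251  0.046 -0.967]
blue 203 [0.5005 0.0051 0.0908]
ends [0.5    0.001  0.0914] [0.5009 0.0093 0.0863]
yrange 0.0002 0.0104 z 0.06 0.0965 x 0.4934 0.5048
cyl 4401 [ 0.0059 -0.1812  0.0604] yaw -10.27 rms 0.01106 xrange [0.5176 0.6123]
bar along axis from x=.5 pt [-0.0059  0.0014  0.0046]
bar tilt from vertical deg -5.7 mean q,z -0.0006 0.0308
red 41 [ 0.4697 -0.1396  0.0997] [ 0.4592 -0.1457  0.0939] [ 0.471  -0.1362  0.1047] px 504.6829268292683 194.21951219512195
rack top ((461.15386962890625, -171.1904754638672), (117.55741882324219, 51.08088684082031), 84.97059631347656)
collar 166 [ 0.5634 -0.0039  0.0808] 0.0808 (563.28271484375, -5.73574161529541) 9.871543884277344
top 320 [ 0.5632 -0.0065  0.1165] 0.1166 (563.3762817382812, -6.638890266418457) 7.140134334564209
max z near pin [0.0772 0.3713]
```

View pics/w19.png

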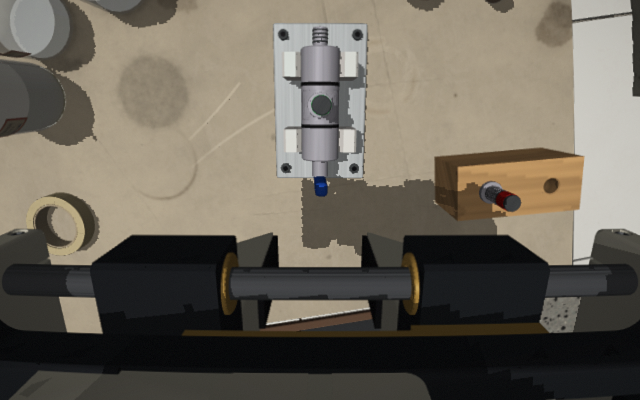

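View pics/scene2c.png

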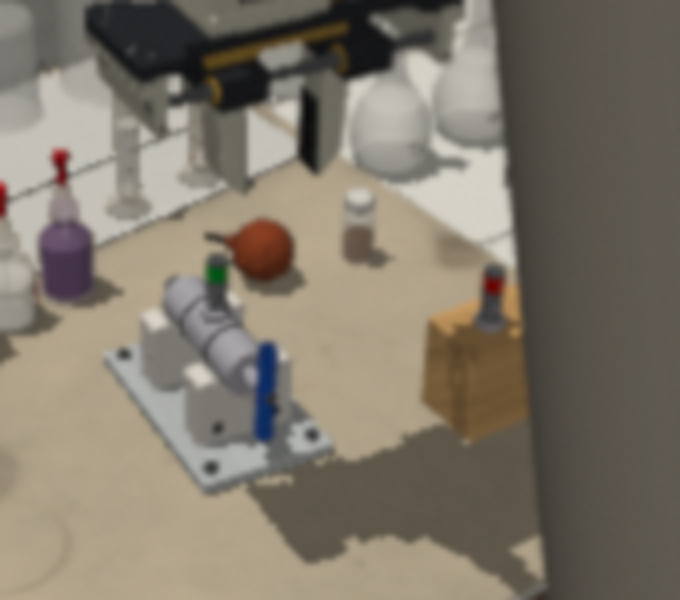

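The collar's top is at 80.8 mm (81 expected) and the pin's top at 116.6 mm (117 expected). The plug is seated and upright, and the red pin is in place at (500,197). Handing in.

```bash
python3 -c "
from station import manip
print(manip.get_state()['time']); print(manip.close_job())"
```

```text
20.2667
the job is handed in; nothing more can be done
None
```

I turned the plug until the T-handle and bore stood upright and let go of it. Then I took the green-banded pin from the rack, lowered it through the bore until its collar rested on the plug, and released it. I handed the job in at 20.3 s, with the gripper clear of everything.

**Last checks:**
- **Pin height:** the collar's underside is at 75.8 mm (76 expected) and the pin's top at 116.6 mm (117 expected).
- **Pin tilt:** about 1.4°.
- **Plug:** still in the V's, with its axis measured at 60.4 mm (60 expected). That last cylinder fit was loose because the pin was in view; the fits before it gave 60.1 mm.
- **Bystanders:** the red pin is still in its hole. The tape, bulb and vial looked undisturbed. I did not measure any bystander positions afterwards, and the wash bottle and tweezers were not in my last close views.

**What failed or disagreed:**
- **First squeeze:** my first attempt to turn the handle by closing both fingers on it jammed by friction, with about 6 N at the wrist and the bar not turned. I opened, saw that the plug had not moved, and pushed the bar's upper end round along its arc with one finger instead.
- **Upright angle:** the estimates do not quite agree. The top of the bar gave about 1–2° off vertical and the edge of the bore about 2–3°. A direct fit to the bar gave 4–6°, which I trusted least because it saw only the short visible part. I did not correct it further.

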